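# Make up a smear kit and a culture kit

### The arm

A 6-joint arm with a two-finger parallel gripper is mounted at the origin on the work surface; the furniture and walls round the work are solid. World frame = base frame: x ahead of the robot, y to its left, z up, the work surface at z = 0. Lengths are in mm, angles in rad, forces in N, time in s.
With the tool pointing down it reaches from about 425 to 925 mm from the base axis. Payload 12.5 kg.
Tool frame: the origin (TCP) lies at the very end of the fingers, on their centre line; the grasp point (between the pads) lies 19 mm behind it; z points along the fingers, y is the direction in which the jaws open and shut (so a half turn about z gives the same grasp; the last joint's range is limited). The gripper opens to 85 mm and grips with 20 to 120 N. Pads are 22 mm wide; open, the fingers measure 114 mm over their backs; the gripper's body (76 mm by 85 mm) begins 54 mm behind the grasp point. The pads swing forward as they close: fully open they stand 13 mm farther back than shut.
Start: joints at [-0.79, 0.491, 1.559, -0, 1.092, -0.106], TCP at [484.433, -394.93, 231.327] pointing down, gripper open.
Joint ranges: [-3.1, 3.1], [-0.84, 2.19], [0.05, 2.79], [-1.13, 4.28], [0.06, 2.93], [-2.69, 2.69]. Speed limits (rad/s): [2.22, 2.22, 2.79, 3.14, 3.14, 3.14].

### API

Orientations are given as [roll, pitch, yaw] about the fixed x, y, z axes, in that order (R = Rz(yaw) Ry(pitch) Rx(roll)).
In Python, from rig import env, get_image, calibration, workorder, spot_in gives the robot as it stands.
- The arm moves only by the tool arm_command, never from a script. Its argument "deltas" is one flat list of numbers, 5 for each row, row after row: the opening, from 0 (shut) to 1 (fully open), then the shift along the world's x, y, z in m, then the turn about the world's z in rad. A call has 1 to 12 rows; each row shifts and turns the commanded pose from where the row before left it; what a row does not reach is not made up. A row lasts 1/8 s, in which the tool goes at most 62.5 mm and 10.7 degrees, less where a joint would pass 70% of its speed; a pose out of reach is approached as far as the arm can. A call is refused whole if a number of a shift passes 0.0625 or a number of a turn 0.188, either way. A call with a gripper value outside its range is refused whole. The fingers move at their own pace and stop on an object; "squeeze" is the grip in N (left out, the last holds). Time passes only in rows, so rows that do not move let the fingers close. It gives the time, the measured TCP pose, the force and the opening at its end, in the units of the state.
- env.get_state(): the state, without advancing time (a new reading comes with each control period).
- get_image(name): name is "side" or "top"; returns the picture (480x640x3 uint8, red, green, blue); there is no depth.
- calibration(name): a dict with "camera_matrix" (3x3 intrinsics, pixels), "dist" ([k1, k2, p1, p2, k3] as OpenCV has them; the pictures are not rectified), "view" (4x4, takes a point from world to camera coordinates). Camera axes: x right, y down, z forward; pixel columns grow to the right and rows downward; lengths in mm; the calibration is good to about 2 mm. A picture is of the moment at which its call begins. calibration takes no time and is no camera call.
- workorder.close_job(): hands the job in, once; it reports no verdict.
Trained networks look in the newest picture that a camera, given by its name, has taken for a name from the list of things; names that differ only in an ending like _2 or _b are one class to them, and where a whole thing is asked for, a point or a joint stands for the part that bears it (a point fixed in the world has none). Each returns a list of dicts, best first, with "p" (0 to 1); they miss things now and then, are a little off and sometimes report something else, mostly with a low value. They report only what shows in the picture. A call takes as long as a camera call. They do not tell look-alikes from the thing itself.
- spot_in(camera, name): "centre" ([column, row] in pixels, amid what is visible of it).
The state is a dict: "time": time; "joints": joint angles; "qvel": joint speeds; "joint_torque": joint torques, N m; "tcp_pos": TCP position; "ee_rot": TCP orientation; "contact_force": force on the tool from outside, world axes, zero at the start; "moment": the same for the moment, N m; "finger_gap": opening from 0.0 (shut) to 1.0 (fully open).
Only numpy, scipy, OpenCV 4.12 (cv2) and the standard library are available. Lean on these libraries where they do the work, as an engineer would, in place of code of your own. Each camera call takes 0.05 s, during which the arm holds its last target.

### The job

Make up the two kits from the stock on the bench. Smear kit, in the tray with the oblong pocket: lay the white slide mailer flat in the oblong pocket and stand the smaller of the two specimen jars in that tray's square pocket. Culture kit, in the tray with the round pocket: lay the petri dish flat in the round pocket and stand the larger specimen jar in that tray's square pocket; do not tip the jars over, and leave the dropper bottle and the timer where they are.

Things in the scene. Friction and masses are not known exactly. Their poses are not given: they have to be found in the camera images.
- smear_tray: Smear kit tray: flat grey plastic tray fixed to the bench (does not move), 102 mm (its x) by 224 mm (its y), 8 mm thick. Two pockets sunk 5 mm into its top, floors 3 mm above the bench: an oblong one, 54 mm in x by 110 mm in y, centred at tray x 0, y +45 mm; and a square one, 78 by 78 mm, centred at tray x 0, y -61 mm. Origin: centre of the underside; z up. The two trays may change places and are turned a little.
- culture_tray: Culture kit tray: flat grey plastic tray fixed to the bench (does not move), 102 mm (its x) by 192 mm (its y), 8 mm thick. Two pockets sunk 5 mm into its top, floors 3 mm above the bench: a round one of 78 mm diameter centred at tray x 0, y +45 mm; and a square one, 78 by 78 mm, centred at tray x 0, y -45 mm. Origin: centre of the underside; z up.
- mailer_mid (a point): White flat slide mailer, loose, 90 mm long (its x) by 35 mm wide (its y) and 16 mm thick, lying flat on the bench; the point is its centre, 7.5 mm above its underside. Take it across the 35 mm width. (The stock - mailer, dish, two jars, dropper - stands in a bent row, in any order, between the trays and, on the robot's side at x below about 0.46 m, a green counting machine at y -0.17 to 0.03 and a tall microscope at y above 0.05; leave these room.)
- dish_mid (a point): Low round closed petri dish, loose, 55 mm diameter, 14 mm high (lid rim 55 mm wide from 4 to 14 mm up, base 51 mm wide); the point is its centre, 7 mm above its underside. Take it across the rim.
- large_jar_mid (a point): The larger specimen jar, loose, clear pale body with a paper band and ribbed whitish screw lid: lid 62 mm diameter, body 56 mm diameter, 72 mm high (lid from 58 mm up); the point is its centre, 36 mm above its underside.
- small_jar_mid (a point): The smaller specimen jar, loose, clear pale body with a paper band and ribbed whitish screw lid: lid 53 mm diameter, body 47 mm diameter, 62 mm high (lid from 48 mm up); the point is its centre, 31 mm above its underside.
- dropper_mid (a point): Brown dropper bottle with a black rubber bulb, loose, 29 mm diameter, 68 mm high, standing in the stock among the others; not needed, stays where it is. The point is its centre, 34 mm above its underside.
- timer_mid (a point): Lab timer, a low pale wedge 66 by 64 mm and 28 mm high, loose, beside the trays; stays where it is. The point is 14 mm above its underside.
Not all that is in view belongs to the job. What is shaped like the part that bears large_jar_mid but red or turquoise is not meant.

How it is judged:
By the outcome, as a careful person would: the job done as asked, in the order asked, and still so for the second after the job is handed in, with the robot touching nothing.
It also fails if it takes over 96 s, if anything falls off the work surface, if the arm or the gripper's body presses on something with over 40 N, if the wrist force passes 120 N, or if a joint passes its speed limit or range.

## Working session

There is one attempt and no reset: what is moved stays moved. The work goes in short steps, Python scripts to look and compute and a tool call to move; the robot and the scene stay as the last step left them, time stands still between calls to the robot, and variables do not carry over. Pictures are saved under pics/ and viewed, and the job is handed in when it is done.

Besides the shell and the picture viewer there is one more tool, called by a JSON object that holds its "op" and its "data". arm_command: Moves the arm, as the interface text tells. Its arguments: {"type":"object","properties":{"deltas":{"type":"array","items":{"type":"number"}},"squeeze":{"type":"number"}},"required":["deltas"]}

```bash
mkdir -p pics; ls
python3 - <<'E'
from rig import env,get_image,calibration
import cv2,numpy as np
for n in("top","side"):
    cv2.imwrite(f"pics/{n}0.png",get_image(n)[:,:,::-1])
    c=calibration(n);print(n,np.round(c["camera_matrix"],1).tolist(),c["dist"],np.round(c["view"],3).tolist())
print(env.get_state())
E
```

```text
pics
top [[509.8, 0.0, 311.1], [0.0, 509.8, 245.2], [0.0, 0.0, 1.0]] [-0.10451404  0.          0.          0.          0.        ] [[0.017, -1.0, 0.001, -29.066], [-0.982, -0.017, -0.187, 458.086], [0.187, 0.002, -0.982, 1440.373], [0.0, 0.0, 0.0, 1.0]]
side [[441.0, 0.0, 313.6], [0.0, 441.0, 236.9], [0.0, 0.0, 1.0]] [-0.04742165  0.          0.          0.          0.        ] [[0.543, -0.839, 0.01, -272.46], [-0.643, -0.423, -0.639, 331.637], [0.54, 0.341, -0.77, 1101.344], [0.0, 0.0, 0.0, 1.0]]
{'time': 0.1, 'joints': array([-7.89557798e-01,  4.91489867e-01,  1.55939248e+00,  1.00254629e-05,
        1.09169399e+00, -1.05596515e-01]), 'qvel': array([ 8.19841113e-05, -1.16468921e-03, -9.76778999e-04, -5.67527994e-04,
        1.16157165e-05, -8.39362299e-04]), 'joint_torque': array([ 4.36503629e-03, -6.19445443e+01, -2.62025839e+01, -2.14571691e-05,
        2.88843112e-03, -3.57403685e-06]), 'tcp_pos': array([ 484.29880542, -394.7546766 ,  230.79065456]), 'ee_rot': array([-3.14061538e+00, -1.12523708e-04,  8.86830363e-01]), 'contact_force': array([ 0.18062398, -0.34368538, -1.08502794]), 'moment': array([-0.00512278, -0.0632009 , -0.00220349]), 'finger_gap': 0.9995672601719896}
```

View pics/top0.png

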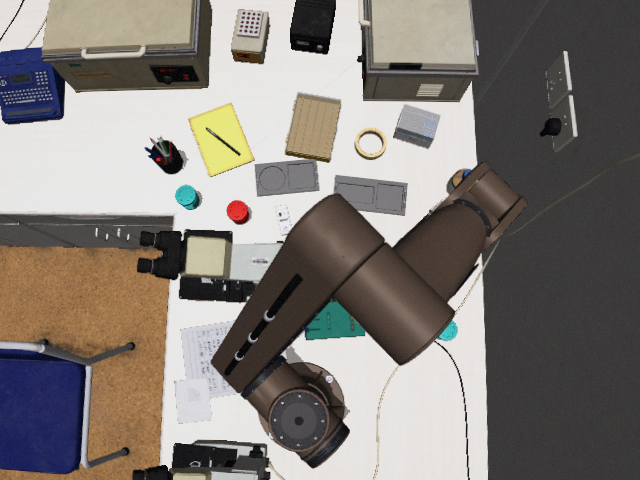

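View pics/side0.png

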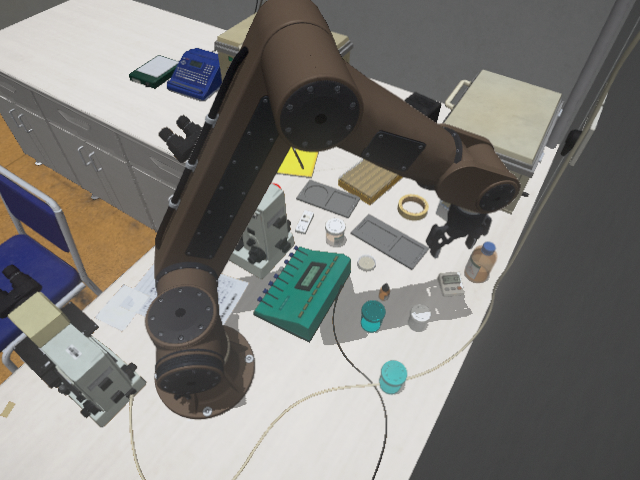

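The side view shows the row: mailer (304,222), jar (335,230), dish (367,262), dropper (384,292) and jar (420,318). The turquoise look-alikes are at (373,317) and (393,375). The trays are at (328,197) and (388,241). In the top view the arm covers much of the row. I'll run the detectors and enlarge the crops.

```bash
cat > h.py <<'E'
from rig import env,get_image,calibration,workorder,spot_in
import cv2,numpy as np
def ray(cam,px):
    c=calibration(cam);K=np.array(c["camera_matrix"]);d=np.array(c["dist"]);V=np.array(c["view"])
    p=cv2.undistortPoints(np.array(px,float).reshape(-1,1,2),K,d).reshape(-1,2)
    R=V[:3,:3];o=-R.T@V[:3,3]
    return o,np.c_[p,np.ones(len(p))]@R
def w(cam,px,z):
    o,r=ray(cam,px);s=(z-o[2])/r[:,2];return o+r*s[:,None]
def proj(cam,P):
    c=calibration(cam);V=np.array(c["view"])
    return cv2.projectPoints(np.array(P,float).reshape(-1,3),cv2.Rodrigues(V[:3,:3])[0],V[:3,3],np.array(c["camera_matrix"]),np.array(c["dist"]))[0].reshape(-1,2)
def crop(cam,im,x,y,wd,ht,k,name):
    c=im[y:y+ht,x:x+wd,::-1];cv2.imwrite(f"pics/{name}.png",cv2.resize(c,None,fx=k,fy=k,interpolation=cv2.INTER_CUBIC))
E
python3 - <<'E'
from h import *
im=get_image("side")
crop("side",im,280,170,200,170,4,"s1")
Z=dict(smear_tray=8,culture_tray=8,mailer_mid=7.5,dish_mid=7,large_jar_mid=36,small_jar_mid=31,dropper_mid=34,timer_mid=14)
for n,z in Z.items():
    for d in spot_in("side",n)[:3]: print(n,round(d["p"],2),np.round(d["centre"],1),np.round(w("side",[d["centre"]],z)[0]))
E
```

```text
smear_tray 0.91 [390.  243.6] [ 613. -208.    8.]
culture_tray 0.56 [325.7 198.8] [668.  59.   8.]
mailer_mid 0.72 [304.3 221.4] [544.  63.   8.]
mailer_mid 0.27 [366.3 260.2] [ 517. -177.    8.]
dish_mid 0.52 [366.9 261.1] [ 516. -180.    7.]
dish_mid 0.22 [390.6 241.5] [ 623. -205.    7.]
large_jar_mid 0.97 [373.6 314.1] [ 351. -286.   36.]
large_jar_mid 0.96 [336.4 230.4] [547. -54.  36.]
large_jar_mid 0.63 [389.7 376.2] [ 221. -400.   36.]
small_jar_mid 0.92 [421.2 311.3] [ 431. -389.   31.]
dropper_mid 0.69 [384.5 289.9] [ 436. -276.   34.]
timer_mid 0.61 [450.2 283.2] [ 573. -420.   14.]
timer_mid 0.41 [383.9 292.1] [ 442. -274.   14.]
```

View pics/s1.png

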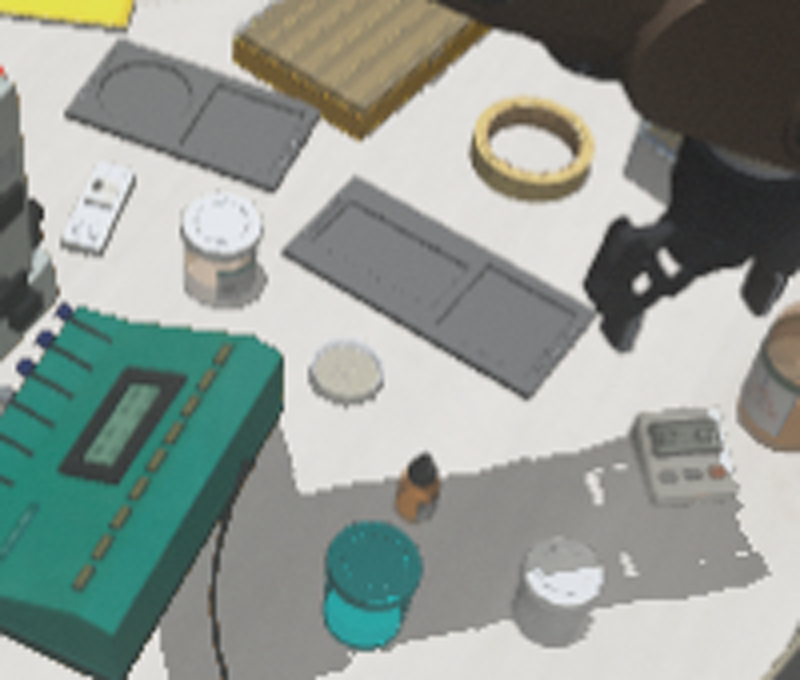

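Run:
```python
from h import *
im=get_image("top")
crop("top",im,245,150,170,100,4.7,"t1")
Z=dict(smear_tray=8,culture_tray=8,mailer_mid=16,dish_mid=7)
for n,z in Z.items():
    for d in spot_in("top",n)[:2]: print(n,round(d["p"],2),np.round(d["centre"],1),np.round(w("top",[d["centre"]],z)[0]))
```

```text
smear_tray 0.67 [374.6 192.5] [ 632. -212.    8.]
smear_tray 0.34 [432.9 211.1] [ 577. -390.    8.]
culture_tray 0.81 [288.9 175.5] [682.  51.   8.]
mailer_mid 0.78 [286.4 220.2] [539.  54.  16.]
```

View pics/t1.png

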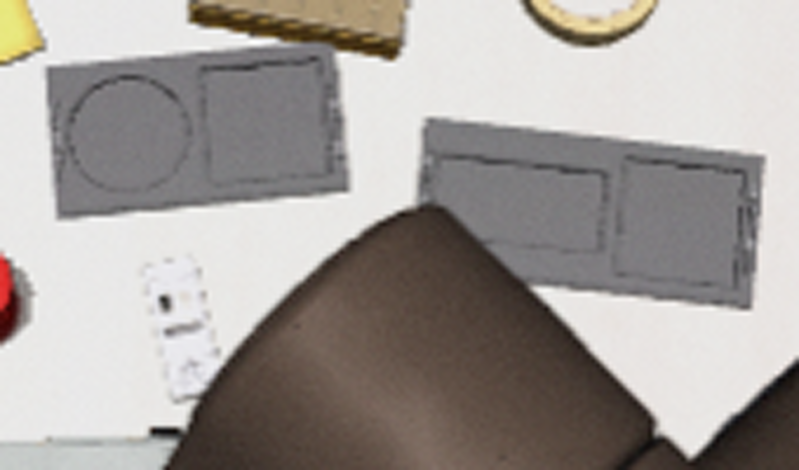

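```bash
cat > tray.py <<'E'
from h import *
def fit(cam,im,seed):
    hsv=cv2.cvtColor(im,cv2.COLOR_RGB2HSV).astype(int)
    m=((hsv[...,1]<40)&(hsv[...,2]>70)&(hsv[...,2]<165)).astype(np.uint8)
    m=cv2.morphologyEx(m,cv2.MORPH_CLOSE,np.ones((3,3)))
    n,l,st,ce=cv2.connectedComponentsWithStats(m,connectivity=4)
    k=l[int(seed[1]),int(seed[0])]
    c=max(cv2.findContours((l==k).astype(np.uint8),cv2.RETR_EXTERNAL,cv2.CHAIN_APPROX_NONE)[0],key=len).reshape(-1,2)
    P=w(cam,c,8)[:,:2].astype(np.float32)
    r=cv2.minAreaRect(P);return r,cv2.boxPoints(r)
if __name__=="__main__":
    for cam,seeds in (("top",[(289,176),(390,205)]),("side",[(328,197),(397,240)])):
        im=get_image(cam)
        for s in seeds:
            r,b=fit(cam,im,s);print(cam,np.round(r[0],1),np.round(r[1],1),round(r[2],1),np.round(b).tolist())
E
python3 tray.py
python3 - <<'E'
from h import *
im=get_image("top");crop("top",im,265,195,50,50,12,"tm")
im=get_image("side");crop("side",im,285,200,50,50,12,"sm")
a=cv2.imread("pics/tm.png");b=cv2.imread("pics/sm.png");cv2.imwrite("pics/m.png",cv2.resize(np.hstack([a,b]),(800,400)))
E
```

```text
top [681.1  58.9] [113.5 189.9] 6.6 [[614.0, 147.0], [636.0, -42.0], [748.0, -29.0], [727.0, 160.0]]
top [ 620.3 -196.6] [222.  112.7] 84.4 [[553.0, -302.0], [666.0, -313.0], [687.0, -92.0], [575.0, -81.0]]
side [680.7  63.6] [120.  209.4] 6.5 [[609.0, 161.0], [633.0, -47.0], [752.0, -34.0], [729.0, 174.0]]
side [ 634.5 -205.1] [235.3 131.1] 84.4 [[558.0, -316.0], [688.0, -329.0], [711.0, -94.0], [581.0, -82.0]]
```

View pics/m.png

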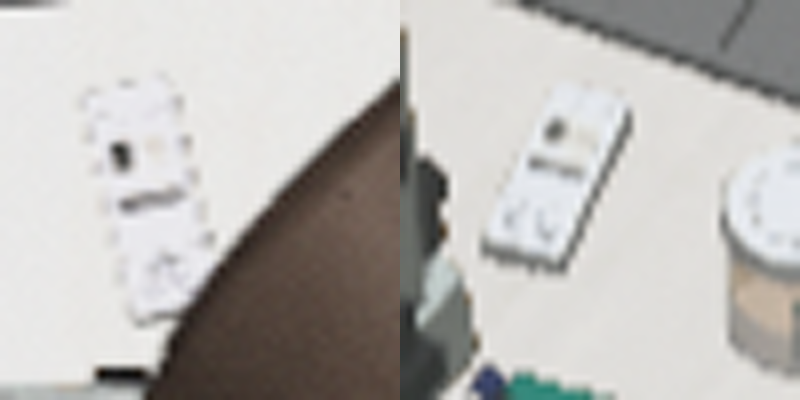

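```bash
cat > tfit.py <<'E'
from h import *
from scipy.optimize import minimize
S=4
def poly(p,L):
    x,y,t=p;c,s=np.cos(t),np.sin(t)
    q=np.array([[-51,-L/2],[51,-L/2],[51,L/2],[-51,L/2]])@np.array([[c,s],[-s,c]])+[x,y]
    return np.array([[*a,z] for z in(0,8) for a in q])
def run(L,p0,cams):
    data=[]
    for cam in cams:
        im=get_image(cam);hsv=cv2.cvtColor(im,cv2.COLOR_RGB2HSV).astype(int)
        gray=hsv[...,2].astype(float)
        soft=np.clip((195-gray)/(195-120),0,1)
        ig=(hsv[...,1]>45)|(gray<40)
        ig=cv2.dilate(ig.astype(np.uint8),np.ones((5,5)))>0
        data.append((cam,soft,ig))
    def cost(p):
        tot=0
        for cam,soft,ig in data:
            q=proj(cam,poly(p,L));h=cv2.convexHull(q.astype(np.float32))
            x0,y0=np.floor(proj(cam,poly(p0,L)).min(0)-9).astype(int);x1,y1=np.ceil(proj(cam,poly(p0,L)).max(0)+9).astype(int)
            m=np.zeros(((y1-y0)*S,(x1-x0)*S),np.uint8)
            cv2.fillPoly(m,[np.round(((h-[x0,y0]+.5)*S-.5)*16).astype(np.int32)],255,shift=4)
            m=cv2.resize(m,(x1-x0,y1-y0),interpolation=cv2.INTER_AREA)/255.
            d=np.abs(m-soft[y0:y1,x0:x1]);d[ig[y0:y1,x0:x1]]=0
            tot+=d.sum()
        return tot
    r=minimize(cost,p0,method="Nelder-Mead",options=dict(initial_simplex=[p0]+[np.array(p0)+d for d in([8,0,0],[0,8,0],[0,0,.06])],xatol=.05,fatol=.05))
    return r.x,r.fun
for cams in(["top"],["side"],["top","side"]):
    for L,p0 in((192,[681,59,.115]),(224,[625,-200,-.098])):
        x,f=run(L,p0,cams);print(cams,L,np.round(x,3),round(f))
E
python3 tfit.py
cat > ov.py <<'E'
from h import *
import sys
def box(x,y,t,lx,ly,z0,z1):
    c,s=np.cos(t),np.sin(t)
    q=np.array([[-lx/2,-ly/2],[lx/2,-ly/2],[lx/2,ly/2],[-lx/2,ly/2]])@np.array([[c,s],[-s,c]])+[x,y]
    return [np.array([[*a,z] for a in q]) for z in(z0,z1)]
def circ(x,y,r,z):
    a=np.linspace(0,2*np.pi,40);return np.c_[x+r*np.cos(a),y+r*np.sin(a),0*a+z]
def over(shapes,wins,name,k=8):
    out=[]
    for cam,(x,y,wd,ht) in wins.items():
        im=get_image(cam)[y:y+ht,x:x+wd,::-1];im=cv2.resize(im,None,fx=k,fy=k,interpolation=cv2.INTER_CUBIC)
        for s in shapes:
            q=(proj(cam,s)-[x,y]+.5)*k-.5
            cv2.polylines(im,[np.round(q*16).astype(np.int32)],True,(0,0,255),1,cv2.LINE_AA,4)
        out.append(im)
    cv2.imwrite(f"pics/{name}.png",np.hstack(out))
E
python3 - <<'E'
from ov import *
top=w("top",np.array([[85,92],[172,75],[138,322]])/8+[265,195]-.5,16);side=w("side",np.array([[160,85],[230,105],[85,248],[165,265]])/8+[285,200]-.5,16)
print(np.round(top,1),np.round(side,1))
over(box(544,58,-.2,90,35,0,16),dict(top=(265,195,50,50),side=(285,200,50,50)),"m2")
E
```

```text
['top'] 192 [6.78189e+02 5.89820e+01 1.12000e-01] 171
['top'] 224 [ 6.25446e+02 -1.96449e+02 -9.60000e-02] 165
['side'] 192 [6.79395e+02 5.70350e+01 1.30000e-01] 270
['side'] 224 [ 6.26668e+02 -1.98284e+02 -9.30000e-02] 805
['top', 'side'] 192 [6.78824e+02 5.72490e+01 1.26000e-01] 446
['top', 'side'] 224 [ 6.25342e+02 -1.98115e+02 -1.00000e-01] 982
[[582.1  89.1  16. ]
 [589.3  56.5  16. ]
 [494.   66.7  16. ]] [[579.2  85.6  16. ]
 [585.6  55.8  16. ]
 [490.7  61.7  16. ]
 [500.7  30.9  16. ]]
```

View pics/m2.png

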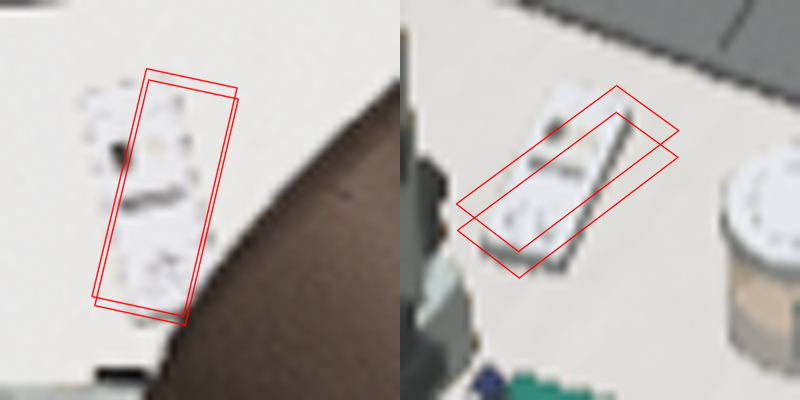

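Run:
```python
from ov import *
sh=box(541,61,.24,90,35,0,16)
over(sh,dict(top=(265,195,50,50),side=(285,200,50,50)),"m3")
```

```text
(no output)
```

View pics/m3.png

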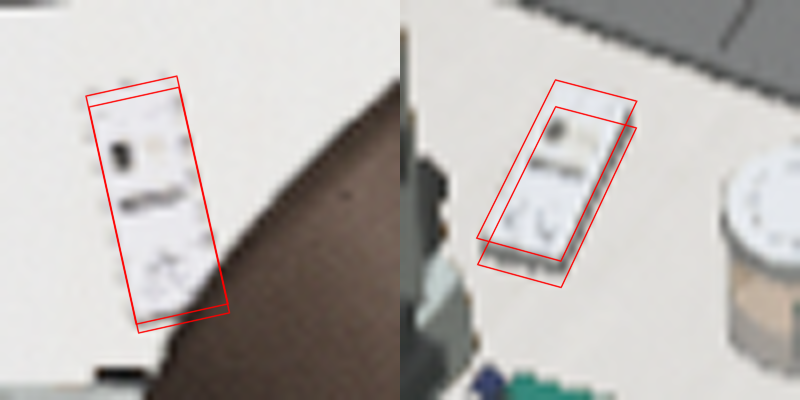

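The mailer is at about (543,61) with yaw 0.24. The culture tray is at (678.5,58.3) with yaw 0.12 and the smear tray at (625.5,-197.5) with yaw -0.096. Next I move above the mailer, staying high.

{"op": "arm_command", "data": {"deltas": [1,0.007,0.057,0,-0.08,1,0.007,0.057,0,-0.08,1,0.007,0.057,0,-0.08,1,0.007,0.057,0,-0.08,1,0.007,0.057,0,-0.08,1,0.007,0.057,0,-0.08,1,0.007,0.057,0,-0.08,1,0.009,0.057,0,-0.087,1,0,0,0,0], "squeeze": 40}}

```text
time: 2.72
tcp_pos: [542.5, 64.4, 231.3]
ee_rot: [-3.141, -0.0, 0.243]
contact_force: [0.2, -0.0, -1.2]
finger_gap: 1.002
```

Run:
```python
from h import *
a=get_image("top");b=get_image("side")
cv2.imwrite("pics/top2.png",a[:,:,::-1]);cv2.imwrite("pics/side2.png",b[:,:,::-1])
s=env.get_state();print(s["tcp_pos"],s["ee_rot"],s["joints"],s["time"])
```

```text
[542.33145656  61.36736767 231.26646774] [3.14135320e+00 1.91773131e-04 2.41866148e-01] [-8.23010018e-03  3.78774650e-01  1.75388585e+00 -3.30204826e-04
  1.00905872e+00  1.32087596e+00] 2.825
```

View pics/top2.png

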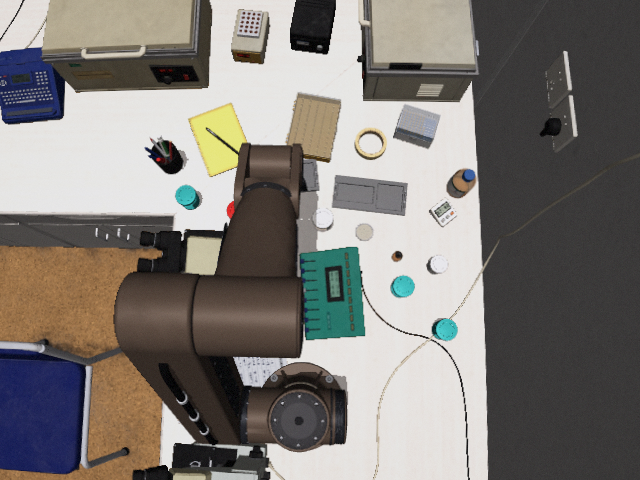

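View pics/side2.png

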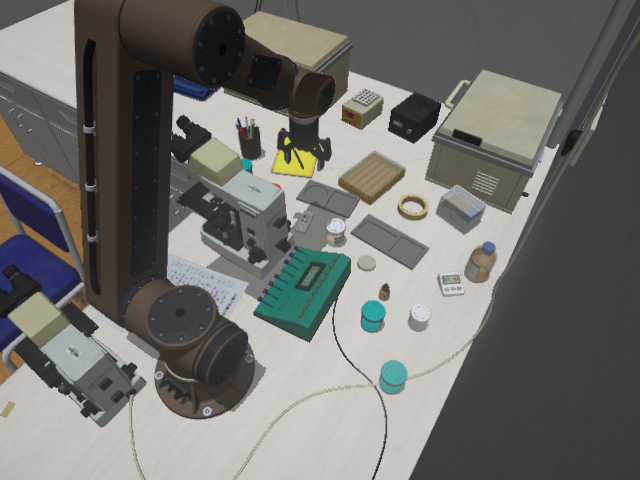

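Run:
```python
from h import *
def tri(a,b):
    o1,r1=ray("top",[a]);o2,r2=ray("side",[b]);r1=r1[0];r2=r2[0]
    s=np.linalg.lstsq(np.c_[r1,-r2],o2-o1,rcond=None)[0]
    return np.round(o1+s[0]*r1),np.round(o2+s[1]*r2)
print(tri((208,253),(213,162)))   # tan head
print(tri((258,262),(255,195)))  # arm top
print("forearm wrist joint",tri((270,170),(320,92)))
print("flange?",tri((300,330),(218,48)))
for z in(0,100,200,250):
    print(z,np.round(w("top",[(285,245),(285,283),(232,232)],z)).tolist(), np.round(w("side",[(288,235),(248,175),(240,150)],z)).tolist())
# fix detections of others
for n,z in dict(small_jar_mid=62,large_jar_mid=72,dish_mid=14,dropper_mid=68,timer_mid=28).items():
  for c in("top","side"):
    for d in spot_in(c,n)[:3]: print(n,c,round(d["p"],2),np.round(d["centre"],1),np.round(w(c,[d["centre"]],z/2)[0]))
```

```text
(array([388., 226., 294.]), array([375., 238., 294.]))
(array([376., 111., 239.]), array([379., 107., 239.]))
forearm wrist joint (array([539.,  68., 467.]), array([567.,  30., 474.]))
flange? (array([198.,  -9., 750.]), array([207., -18., 750.]))
0 [[466.0, 57.0, 0.0], [352.0, 54.0, 0.0], [503.0, 218.0, 0.0]] [[474.0, 78.0, 0.0], [623.0, 356.0, 0.0], [715.0, 467.0, 0.0]]
100 [[447.0, 52.0, 100.0], [340.0, 49.0, 100.0], [482.0, 202.0, 100.0]] [[408.0, 27.0, 100.0], [543.0, 278.0, 100.0], [626.0, 379.0, 100.0]]
200 [[428.0, 46.0, 200.0], [329.0, 44.0, 200.0], [460.0, 186.0, 200.0]] [[341.0, -24.0, 200.0], [462.0, 201.0, 200.0], [537.0, 292.0, 200.0]]
250 [[419.0, 43.0, 250.0], [323.0, 41.0, 250.0], [450.0, 178.0, 250.0]] [[308.0, -49.0, 250.0], [422.0, 163.0, 250.0], [492.0, 248.0, 250.0]]
small_jar_mid top 0.8 [437.  265.1] [ 408. -391.   31.]
small_jar_mid side 0.67 [419.5 315.2] [ 418. -390.   31.]
large_jar_mid top 0.92 [402.9 285.9] [ 345. -289.   36.]
large_jar_mid top 0.91 [447.2 330.2] [ 219. -415.   36.]
large_jar_mid top 0.78 [186.2 194.6] [608. 356.  36.]
large_jar_mid side 0.8 [335.3 232.1] [539. -54.  36.]
large_jar_mid side 0.79 [375.6 312.6] [ 358. -289.   36.]
large_jar_mid side 0.7 [327.4 198.9] [647.  41.  36.]
dish_mid top 0.65 [361.7 234.6] [ 500. -172.    7.]
dropper_mid top 0.51 [399.3 253.7] [ 439. -280.   34.]
dropper_mid top 0.15 [314.  171.3] [688. -26.  34.]
dropper_mid side 0.65 [383.6 292. ] [ 429. -277.   34.]
timer_mid top 0.56 [441.6 212.5] [ 572. -415.   14.]
timer_mid top 0.48 [370.4 194. ] [ 625. -198.   14.]
timer_mid side 0.98 [449.5 284.9] [ 566. -421.   14.]
```

The top view now shows the dish (363,232), the dropper (397,256), the small jar (438,264) and the timer (443,212). My geometry estimate says the forearm clears the microscope, so I descend onto the mailer.

{"op": "arm_command", "data": {"deltas": [1,0,0,-0.05,0,1,0,0,-0.05,0,1,0,0,-0.05,0,1,0,0,-0.04,0,1,0,0,-0.02,0,1,0,0,-0.01,0,1,0,0,-0.005,0,1,0,0,0,0]}}

```text
time: 4.32
tcp_pos: [542.7, 61.1, 6.8]
ee_rot: [3.141, -0.001, 0.24]
contact_force: [0.0, 0.5, -0.2]
finger_gap: 0.999
```

Run:
```python
from h import *
b=get_image("side");a=get_image("top")
crop("side",b,230,130,150,140,4,"s3");crop("top",a,200,130,200,150,4,"t3")
s=env.get_state();print(s["tcp_pos"],s["ee_rot"],s["contact_force"])
```

```text
[542.77026439  61.0842774    7.05921372] [ 3.14123577e+00 -1.12691387e-03  2.39768944e-01] [ 0.7138463  -0.04225396  0.12467187]
```

View pics/s3.png

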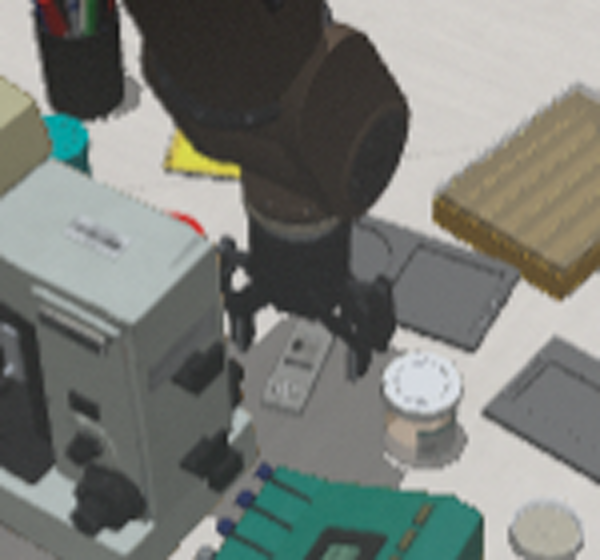

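View pics/t3.png

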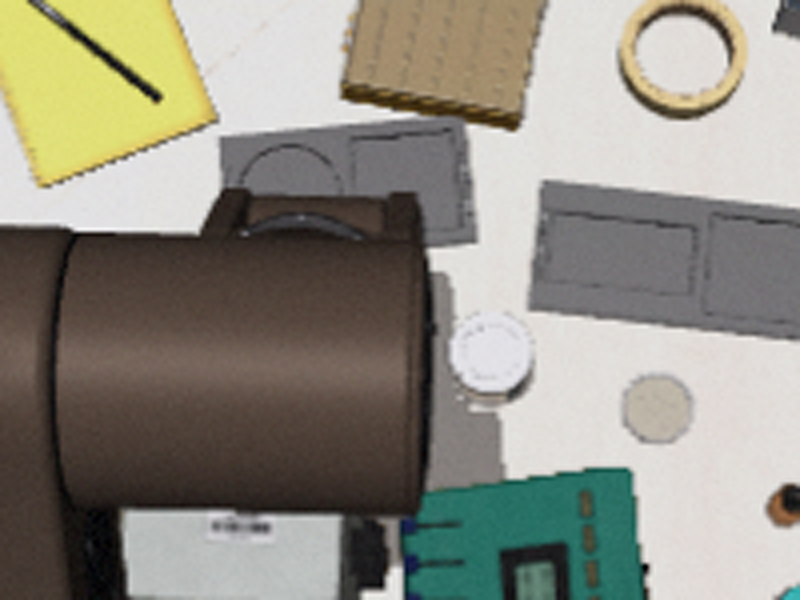

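The fingers straddle the mailer at (300,365) in the crop, with the jar at (420,400) clear. I close.

{"op": "arm_command", "data": {"deltas": [0,0,0,0,0,0,0,0,0,0,0,0,0,0,0,0,0,0,0,0,0,0,0,0,0,0,0,0,0,0,0,0,0,0,0,0,0,0,0,0], "squeeze": 40}}

```text
time: 5.42
tcp_pos: [542.5, 61.1, 6.7]
ee_rot: [3.141, -0.0, 0.24]
contact_force: [-1.2, 0.3, 5.2]
finger_gap: 0.382
```

{"op": "arm_command", "data": {"deltas": [0,0,0,0.03,0,0,0,0,0.05,0,0,0.011,0,0.05,0.154,0,0.011,-0.03,0,0.154,0,0.011,-0.03,0,0.154,0,0.011,-0.03,0,0.154,0,0.011,-0.03,0,0.154,0,0.011,-0.03,0,0.154,0,0.011,-0.03,0,0.154,0,0.0105,-0.034,0,0.157,0,0,0,-0.03,0,0,0,0,0,0]}}

```text
time: 6.92
tcp_pos: [628.8, -152.9, 104.4]
ee_rot: [-3.138, -0.001, 1.474]
contact_force: [-0.0, 0.5, 0.1]
finger_gap: 0.382
```

Run:
```python
from h import *
b=get_image("side")
crop("side",b,300,150,180,140,4,"s4")
s=env.get_state();print(s["tcp_pos"],s["ee_rot"],s["contact_force"],s["finger_gap"])
```

```text
[ 629.45081018 -152.75922445  105.81852525] [-3.13965397e+00 -5.36023938e-04  1.47439747e+00] [0.07690233 0.33715322 0.8498143 ] 0.3791867364908461
```

View pics/s4.png

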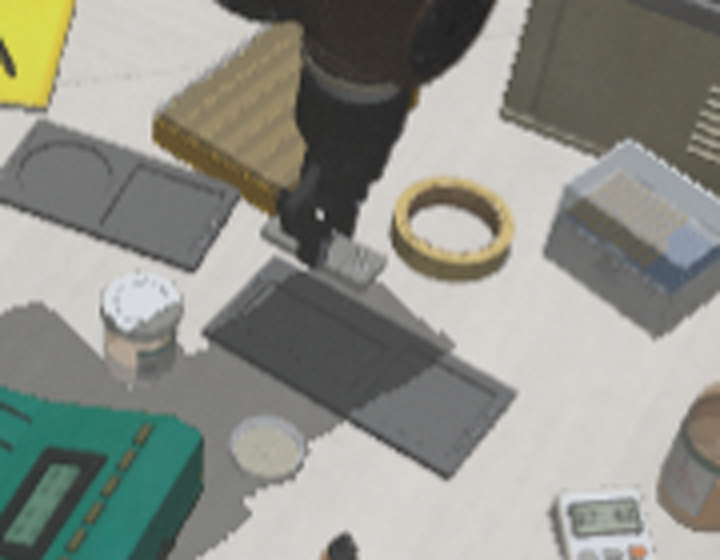

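The mailer is held level at (325,255) in the crop, roughly centred in the fingers. I lower it.

{"op": "arm_command", "data": {"deltas": [0,0,0,-0.04,0,0,0,0,-0.03,0,0,0,0,-0.015,0,0,0,0,-0.006,0,0,0,0,0,0,0,0,0,0,0]}}

```text
time: 7.72
tcp_pos: [630.4, -153.1, 16.4]
ee_rot: [3.14, 0.0, 1.475]
contact_force: [0.6, -0.2, -0.8]
finger_gap: 0.377
```

Run:
```python
from h import *
b=get_image("side")
crop("side",b,340,190,110,90,6,"s5")
s=env.get_state();print(s["tcp_pos"],s["ee_rot"],s["contact_force"],s["finger_gap"])
```

```text
[ 630.38676717 -153.0429995    16.32279479] [3.14010953e+00 3.45378662e-04 1.47478611e+00] [-0.51513957 -0.29041983 -0.19886766] 0.38340540222302233
```

View pics/s5.png

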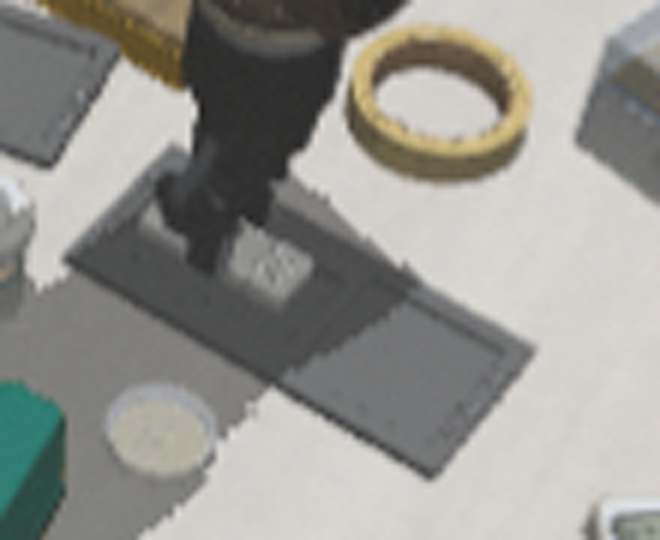

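{"op": "arm_command", "data": {"deltas": [0,0,0,-0.0065,0,0,0,0,0,0,0.65,0,0,0,0,0.65,0,0,0,0,0.65,0,0,0,0,0.65,0,0,0.02,0,0.65,0,0,0.05,0,0.65,0,0,0.05,0,1,0,-0.03,0.03,0,1,0,-0.04,0,0,1,0,0,0,0]}}

```text
time: 9.15
tcp_pos: [629.8, -225.2, 160.6]
ee_rot: [3.14, 0.001, 1.472]
contact_force: [0.8, 1.5, 0.2]
finger_gap: 1.002
```

Run:
```python
from ov import *
s=env.get_state();print(s["tcp_pos"],s["ee_rot"],s["contact_force"],s["finger_gap"])
b=get_image("side");a=get_image("top")
crop("side",b,340,190,130,150,5,"s6");cv2.imwrite("pics/t6.png",a[:,:,::-1])
```

```text
[ 629.77362028 -225.22790898  160.55215895] [3.13950860e+00 9.86909553e-04 1.47227569e+00] [0.79411391 1.47951421 0.21636913] 1.0017110150996564
```

View pics/s6.png

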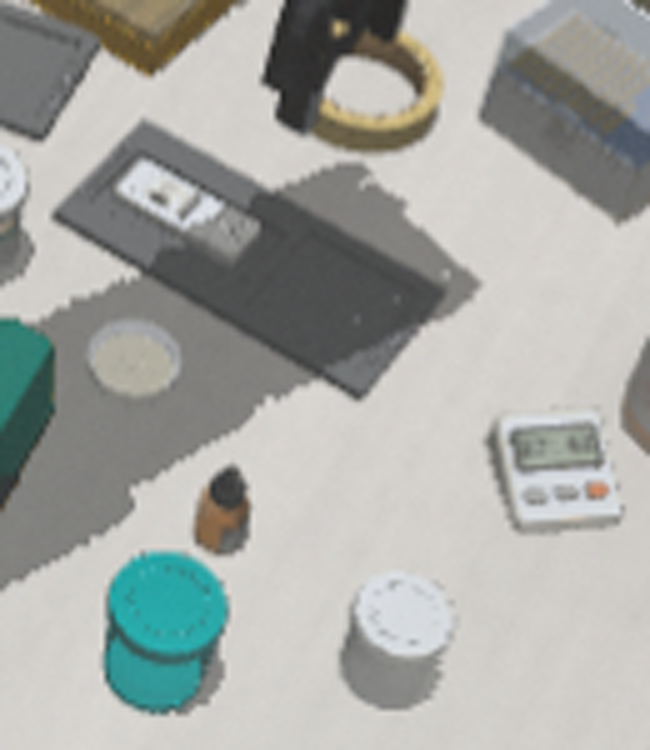

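View pics/t6.png

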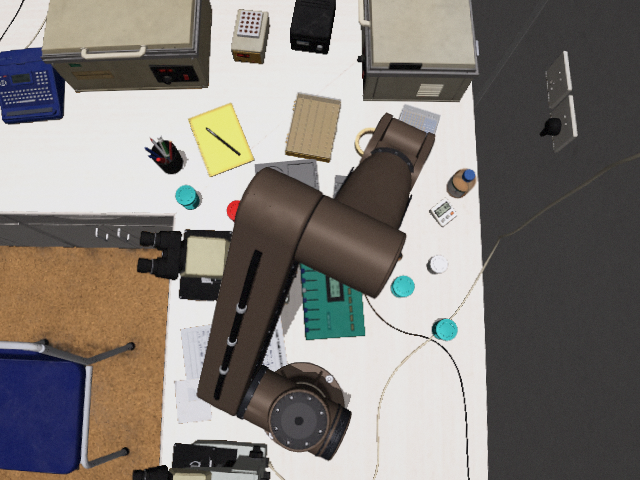

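The mailer lies in the oblong pocket. Now I check the small jar's pose and size.

Run:
```python
from ov import *
print(w("top",[[438.2,263.6]],62),w("side",np.array([[404/5-.5+340,612/5-.5+190]]),62))
sh=[circ(414,-388,26.5,62),circ(414,-388,23.5,0),circ(414,-388,26.5,48)]
over(sh,dict(top=(415,240,50,50),side=(395,295,50,50)),"j1")
```

```text
[[ 407.50722566 -387.37675382   62.        ]] [[ 408.28020952 -390.0534663    62.        ]]
```

View pics/j1.png

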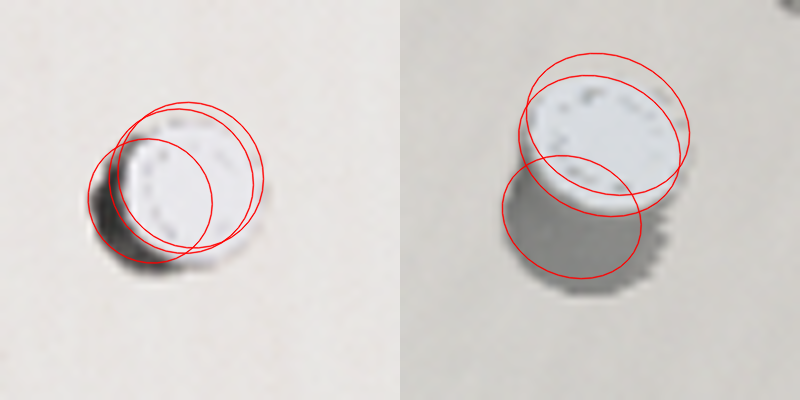

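{"op": "arm_command", "data": {"deltas": [1,-0.037,-0.0273,0,0,1,-0.037,-0.0273,0,0,1,-0.037,-0.0273,0,0,1,-0.037,-0.0273,0,0,1,-0.037,-0.0273,0,0,1,-0.0368,-0.0273,0,0,1,0,0,-0.02,0,1,0,0,-0.02,0,1,0,0,0,0]}}

```text
time: 10.48
tcp_pos: [408.1, -385.7, 117.9]
ee_rot: [-3.14, -0.002, 1.476]
contact_force: [-0.3, 0.1, 0.3]
finger_gap: 1.0
```

Run:
```python
from ov import *
s=env.get_state();print(s["tcp_pos"],s["ee_rot"],s["joints"],s["finger_gap"])
b=get_image("side");a=get_image("top")
crop("side",b,340,190,160,150,5,"s7");cv2.imwrite("pics/t7.png",a[:,:,::-1])
```

```text
[ 408.0656493  -385.65658691  117.91903389] [-3.13983010e+00 -1.90497077e-03  1.47560583e+00] [-8.74867298e-01  5.44169159e-01  1.82961483e+00  1.65898763e-04
  7.70401388e-01 -7.79797679e-01] 0.9998007162399245
```

View pics/s7.png

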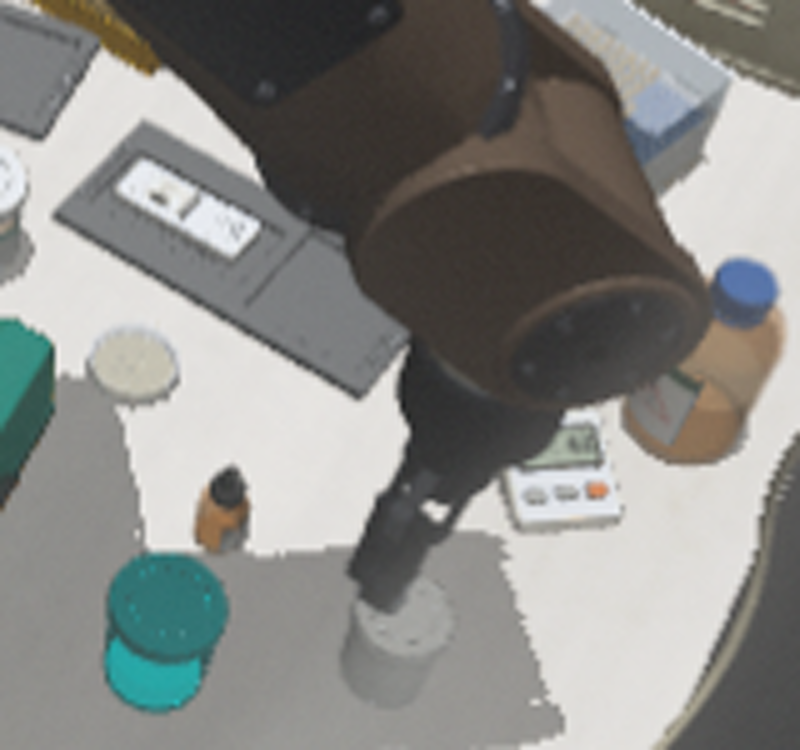

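View pics/t7.png

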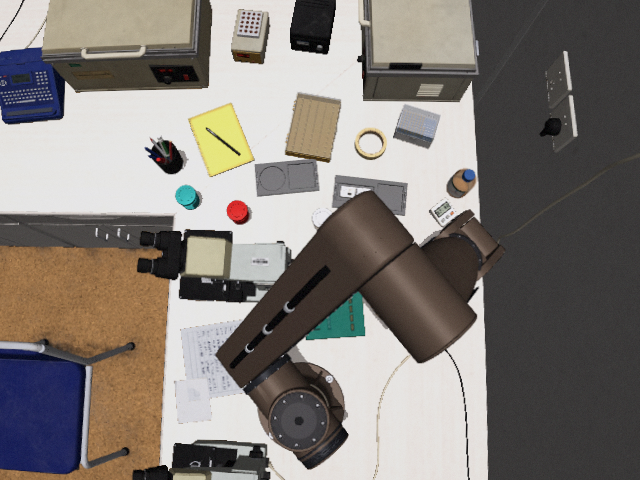

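{"op": "arm_command", "data": {"deltas": [1,0,-0.0035,-0.03,0,1,0,0,-0.03,0,1,0,0,-0.016,0,1,0,0,-0.008,0,1,0,0,0,0]}}

```text
time: 11.2
tcp_pos: [408.4, -390.3, 35.1]
ee_rot: [3.141, 0.0, 1.475]
contact_force: [-0.4, 0.0, 0.6]
finger_gap: 1.003
```

Run:
```python
from ov import *
s=env.get_state();print(s["tcp_pos"],s["ee_rot"],s["contact_force"],s["finger_gap"])
b=get_image("side")
crop("side",b,370,250,100,90,8,"s8")
```

```text
[ 408.35763932 -390.2902951    35.12107785] [3.14133654e+00 1.55411116e-04 1.47498856e+00] [-0.43336843  0.03568493  0.6086987 ] 1.0026473832013492
```

View pics/s8.png

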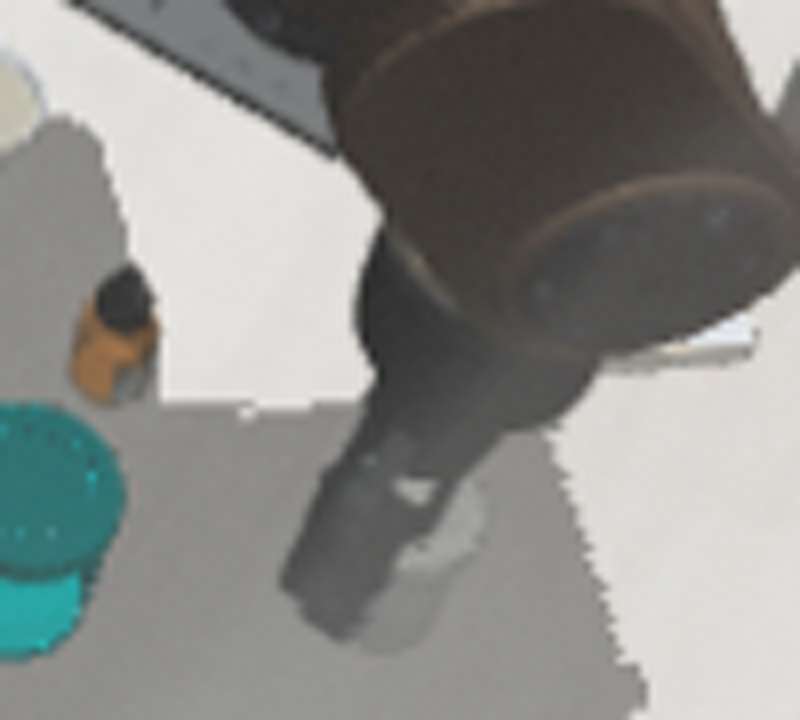

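{"op": "arm_command", "data": {"deltas": [0.8,0,0,0,0,0.7,0,0,0,0,0.65,0,0,0,0,0.6,0,0,0,0,0.55,0,0,0,0,0.5,0,0,0,0,0.3,0,0,0,0,0.3,0,0,0,0,0,0,0,0,0], "squeeze": 40}}

```text
time: 12.38
tcp_pos: [408.2, -390.3, 35.4]
ee_rot: [3.141, 0.0, 1.475]
contact_force: [-0.8, 1.1, 5.6]
finger_gap: 0.607
```

{"op": "arm_command", "data": {"deltas": [0,0,0,0.02,0,0,0,0,0.03,0,0,0,0,0.03,0,0,0.03,0.0188,0,0,0,0.0302,0.0188,0,0,0,0.0302,0.0188,0,0,0,0.0302,0.0188,0,0,0,0.0302,0.0188,0,0,0,0.0302,0.0188,0,0,0,0.0305,0.0192,0,0,0,0,0,-0.02,0,0,0,0,0,0]}}

```text
time: 13.88
tcp_pos: [618.3, -257.8, 92.8]
ee_rot: [-3.138, -0.001, 1.475]
contact_force: [0.2, -0.4, -0.4]
finger_gap: 0.61
```

Run:
```python
from ov import *
s=env.get_state();print(s["tcp_pos"],s["ee_rot"],s["contact_force"],s["finger_gap"])
b=get_image("side")
crop("side",b,340,180,130,110,6,"s9")
```

```text
[ 618.31135847 -257.8497042    92.78602338] [-3.13806933e+00 -1.36643372e-03  1.47501306e+00] [ 0.22457071 -0.42426442 -0.41856846] 0.6102918755609413
```

View pics/s9.png

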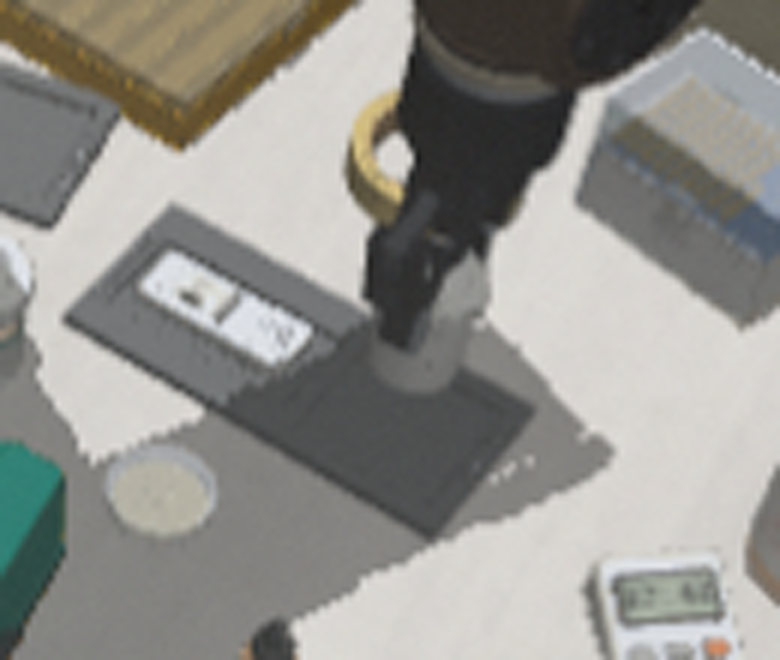

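Jar upright above the square pocket. I lower it until it touches.

{"op": "arm_command", "data": {"deltas": [0,0.0015,0,-0.025,0,0,0,0,-0.015,0,0,0,0,-0.008,0,0,0,0,-0.004,0,0,0,0,0,0,0,0,0,0,0]}}

```text
time: 14.68
tcp_pos: [621.4, -258.3, 43.4]
ee_rot: [3.141, 0.0, 1.475]
contact_force: [-0.1, -0.2, -0.9]
finger_gap: 0.608
```

{"op": "arm_command", "data": {"deltas": [0,0,0,-0.003,0,0,0,0,-0.001,0,0,0,0,0,0]}}

```text
time: 15.05
tcp_pos: [621.1, -258.2, 38.7]
ee_rot: [-3.142, -0.0, 1.475]
contact_force: [1.2, -0.1, -0.8]
finger_gap: 0.6
```

{"op": "arm_command", "data": {"deltas": [0.7,0,0,0,0,0.85,0,0,0,0,0.9,0,0,0,0,0.9,0,0,0,0,1,0,0,0.02,0,1,0,0,0.04,0,1,0,0,0.05,0,1,-0.02,0.01,0.02,0,1,0,0,0,0]}}

```text
time: 16.18
tcp_pos: [601.1, -248.1, 172.1]
ee_rot: [3.138, 0.002, 1.475]
contact_force: [0.4, -0.4, -0.4]
finger_gap: 1.001
```

Run:
```python
from ov import *
s=env.get_state();print(s["tcp_pos"],s["ee_rot"],s["contact_force"],s["finger_gap"])
b=get_image("side");a=get_image("top")
crop("side",b,310,180,130,110,6,"s10")
print(spot_in("top","dish_mid"),spot_in("side","dish_mid"))
sh=[circ(502,-175,27.5,14),circ(502,-175,27.5,4)]
over(sh,dict(top=(335,205,50,50),side=(340,240,50,50)),"d1")
```

```text
[ 601.12030777 -248.14743016  172.06487594] [3.13784929e+00 1.53559484e-03 1.47489452e+00] [ 0.41908982 -0.37794514 -0.43457651] 1.0014233502896681
[] [{'centre': [367.1, 261.8], 'p': 0.66}]
```

View pics/s10.png

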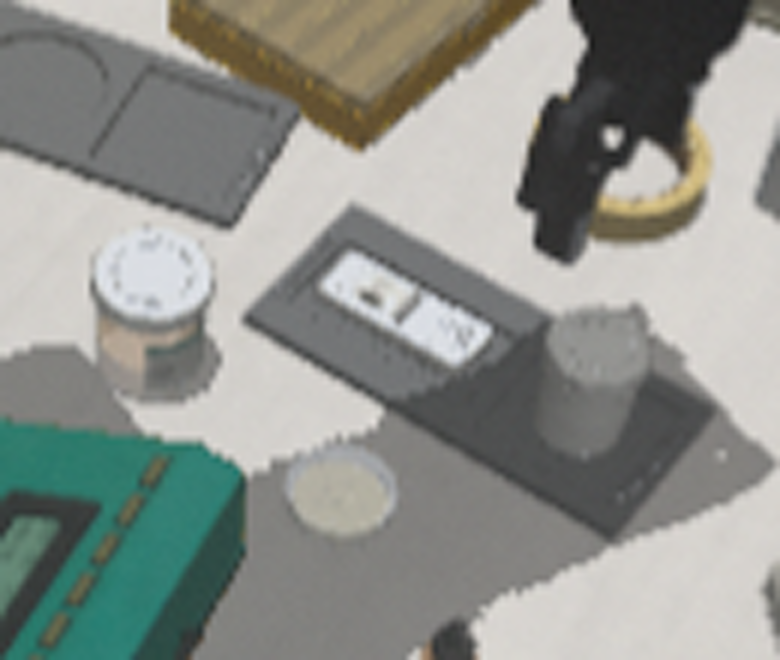

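View pics/d1.png

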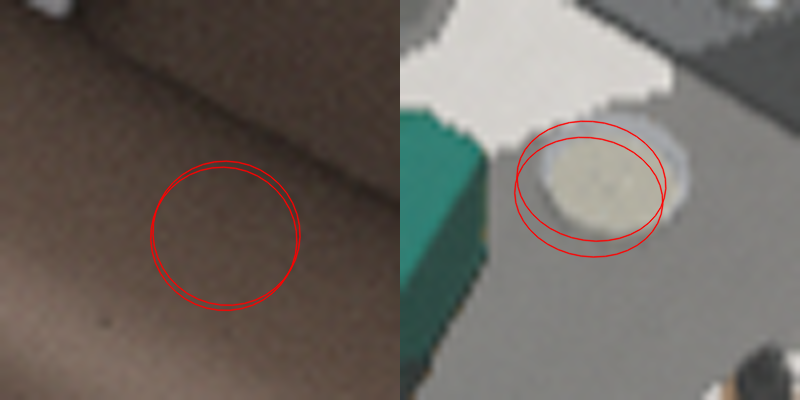

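Run:
```python
import ov
from ov import *
print(w("side",[[340+615/8-50-.5,240+172/8]],12), w("top",[[364,232]],14))
old=cv2.imread("pics/top2.png")[:,:,::-1];g=get_image
ov.get_image=lambda c: old if c=="top" else g(c)
sh=[circ(507,-179,27.5,14),circ(507,-179,27.5,4)]
ov.over(sh,dict(top=(335,205,50,50),side=(340,240,50,50)),"d2")
```

```text
[[ 509.99559722 -180.81762428   12.        ]] [[ 507.02566693 -178.5628349    14.        ]]
```

View pics/d2.png

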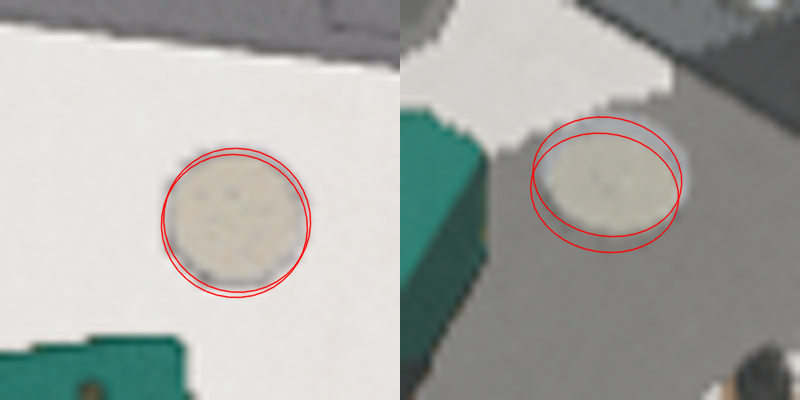

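Run:
```python
from h import *
# s8: tcp (408.4,-390.3,35.1), jaw dir yaw+90
t=1.475+np.pi/2
j=np.array([np.cos(t),np.sin(t)]);k=np.array([np.cos(1.475),np.sin(1.475)])
for z in(35,41,48):
  for s in(1,-1):
    P=[[*(np.array([408.4,-390.3])+s*a*j+b*k),z] for a in(43,57) for b in(-11,11)]
    print(z,s,np.round((proj("side",P)-[370,250]+.5)*8).tolist())
```

```text
35 1 [[354.0, 651.0], [296.0, 613.0], [332.0, 682.0], [273.0, 644.0]]
35 -1 [[484.0, 470.0], [426.0, 435.0], [504.0, 442.0], [447.0, 407.0]]
41 1 [[358.0, 642.0], [299.0, 604.0], [335.0, 673.0], [276.0, 635.0]]
41 -1 [[487.0, 461.0], [430.0, 426.0], [508.0, 433.0], [450.0, 398.0]]
48 1 [[362.0, 632.0], [303.0, 594.0], [339.0, 663.0], [280.0, 624.0]]
48 -1 [[492.0, 450.0], [434.0, 415.0], [512.0, 422.0], [455.0, 387.0]]
```

{"op": "arm_command", "data": {"deltas": [1,-0.0093,0.0069,0,-0.1475,1,-0.0093,0.0069,0,-0.1475,1,-0.0093,0.0069,0,-0.1475,1,-0.0093,0.0069,-0.01,-0.1475,1,-0.0093,0.0069,-0.01,-0.1475,1,-0.0093,0.0069,-0.02,-0.1475,1,-0.0093,0.0069,-0.02,-0.1475,1,-0.0093,0.0069,-0.02,-0.1475,1,-0.0093,0.0069,-0.02,-0.1475,1,-0.0089,0.0065,-0.02,-0.1475,1,0,0,-0.02,0,1,0,0,0,0]}}

```text
time: 18.02
tcp_pos: [508.1, -179.4, 27.5]
ee_rot: [-3.14, 0.003, -0.0]
contact_force: [0.5, 0.1, -0.0]
finger_gap: 1.002
```

Run:
```python
from ov import *
b=get_image("side")
s=env.get_state();print(s["tcp_pos"],s["ee_rot"],s["contact_force"],s["finger_gap"])
crop("side",b,310,200,110,100,6,"s11")
```

```text
[ 508.48266652 -179.62301023   28.35326634] [-3.14104421e+00  1.30602035e-03  2.93895561e-05] [-0.37306212  0.24191961 -0.33606028] 0.9976613568947991
```

View pics/s11.png

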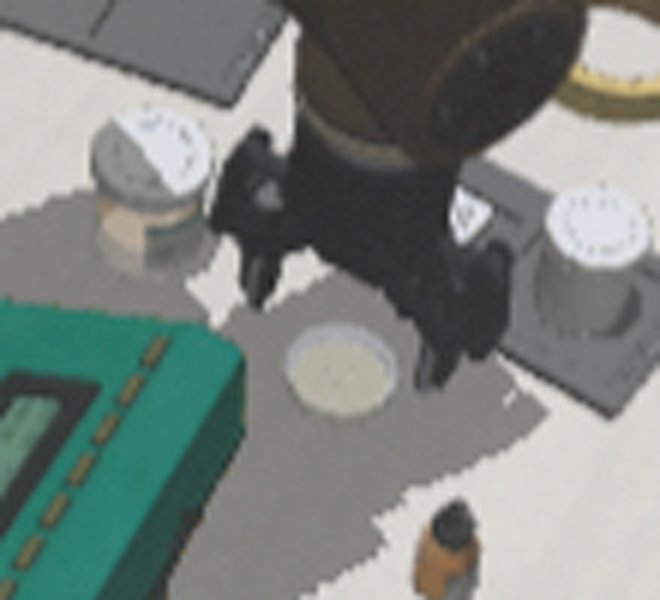

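{"op": "arm_command", "data": {"deltas": [1,0,0,-0.015,0,1,0,0,-0.008,0,1,0,0,-0.003,0,0.8,0,0,0,0,0.75,0,0,0,0,0.72,0,0,0,0,0.7,0,0,0,0]}}

```text
time: 18.95
tcp_pos: [508.6, -179.6, 3.0]
ee_rot: [3.141, -0.0, -0.0]
contact_force: [-0.2, -0.2, -0.1]
finger_gap: 0.702
```

Run:
```python
from ov import *
b=get_image("side")
s=env.get_state();print(s["tcp_pos"],s["ee_rot"],s["contact_force"],s["finger_gap"])
crop("side",b,335,225,70,60,10,"s12")
```

```text
[ 508.59251997 -179.64009976    2.97763936] [ 3.14138364e+00 -2.26724336e-04 -1.74317244e-04] [ 0.06280183  0.3586273  -0.06294558] 0.6986736822421005
```

View pics/s12.png

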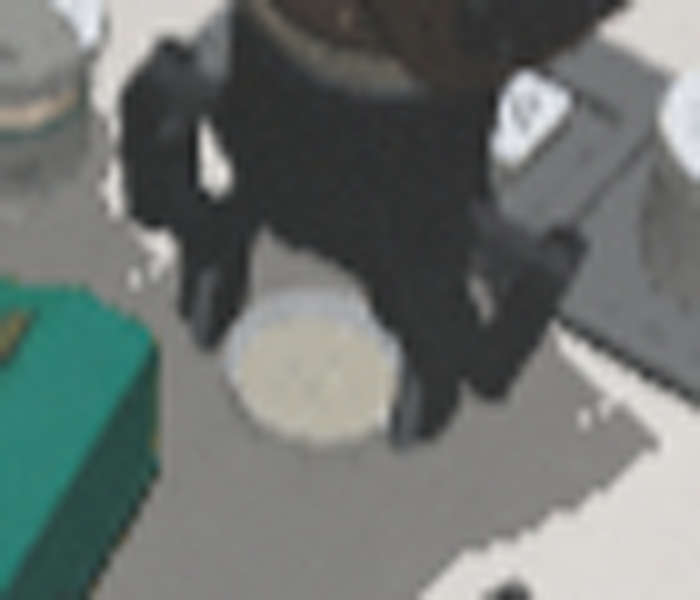

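Run:
```python
from ov import *
for z in(3,7,11): print(z,[np.round((proj("side",[[508.6+b,-179.6+a,z]])[0]-[335,225]+.5)*10).tolist() for a,b in((30,-11),(40,-11),(30,11),(-30,-11),(-40,-11))])
```

```text
3 [[204.0, 370.0], [175.0, 355.0], [240.0, 321.0], [381.0, 460.0], [411.0, 475.0]]
7 [[205.0, 362.0], [176.0, 347.0], [241.0, 313.0], [383.0, 452.0], [413.0, 467.0]]
11 [[206.0, 354.0], [177.0, 339.0], [242.0, 304.0], [384.0, 444.0], [415.0, 459.0]]
```

Fingertips sit about 10 mm above the bench at this opening. I lower 3 mm more, then close.

{"op": "arm_command", "data": {"deltas": [0.7,0,0,-0.003,0,0.7,0,0,0,0,0.65,0,0,0,0,0.6,0,0,0,0,0.5,0,0,0,0,0.3,0,0,0,0,0.3,0,0,0,0,0,0,0,0,0], "squeeze": 35}}

```text
time: 20.0
tcp_pos: [508.5, -179.6, 0.1]
ee_rot: [3.141, -0.0, -0.0]
contact_force: [-0.9, 0.0, 5.6]
finger_gap: 0.635
```

{"op": "arm_command", "data": {"deltas": [0,0,0,0.02,0,0,0,0,0.04,0,0,0,0,0.05,0,0,0.0235,0.0404,0,0,0,0.0235,0.0404,0,0,0,0.0235,0.0404,0,0,0,0.0235,0.0404,0,0,0,0.0235,0.0404,0,0,0,0.0235,0.0404,0,0,0,0.0236,0.0402,0,0,0,0,0,-0.02,0,0,0,0,0,0]}}

```text
time: 21.5
tcp_pos: [671.8, 102.8, 87.8]
ee_rot: [3.141, 0.004, 0.0]
contact_force: [1.0, 0.9, -0.4]
finger_gap: 0.631
```

Run:
```python
from ov import *
b=get_image("side")
s=env.get_state();print(s["tcp_pos"],s["ee_rot"],s["contact_force"],s["finger_gap"])
crop("side",b,270,130,110,100,6,"s13")
```

```text
[672.27676338 102.30112772  88.8660452 ] [ 3.14123743e+00  2.42150044e-03 -5.96634904e-04] [-0.29573688 -0.29279741  0.55447557] 0.6320765426253311
```

View pics/s13.png

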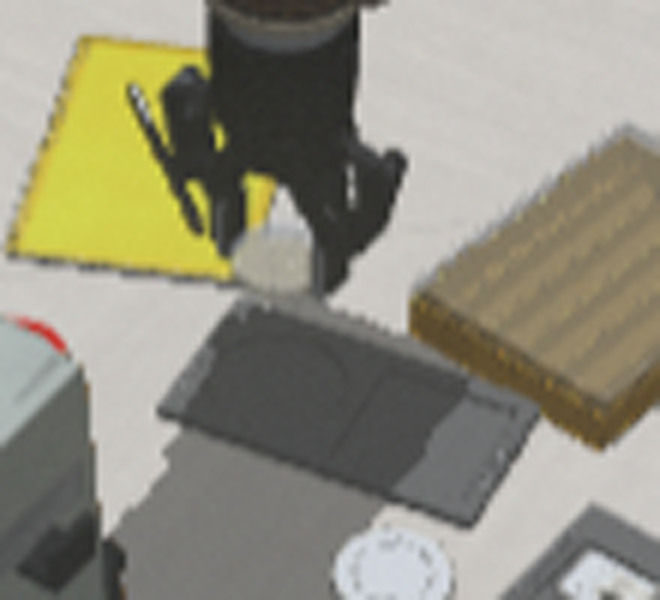

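{"op": "arm_command", "data": {"deltas": [0,0.0003,0.0007,-0.03,0,0,0,0,-0.03,0,0,0,0,-0.015,0,0,0,0,-0.005,0,0,0,0,-0.001,0,0,0,0,0,0]}}

```text
time: 22.3
tcp_pos: [673.9, 103.6, 9.8]
ee_rot: [3.142, -0.001, -0.0]
contact_force: [-0.1, -0.3, -0.3]
finger_gap: 0.63
```

Run:
```python
from ov import *
b=get_image("side")
s=env.get_state();print(s["tcp_pos"],s["ee_rot"],s["contact_force"],s["finger_gap"])
crop("side",b,285,150,70,70,9,"s14")
```

```text
[673.82443415 103.65507609   9.75034304] [ 3.14156921e+00 -1.24707921e-03 -2.38087694e-04] [ 0.24820848 -0.64153855  0.29678301] 0.6278533944608815
```

View pics/s14.png

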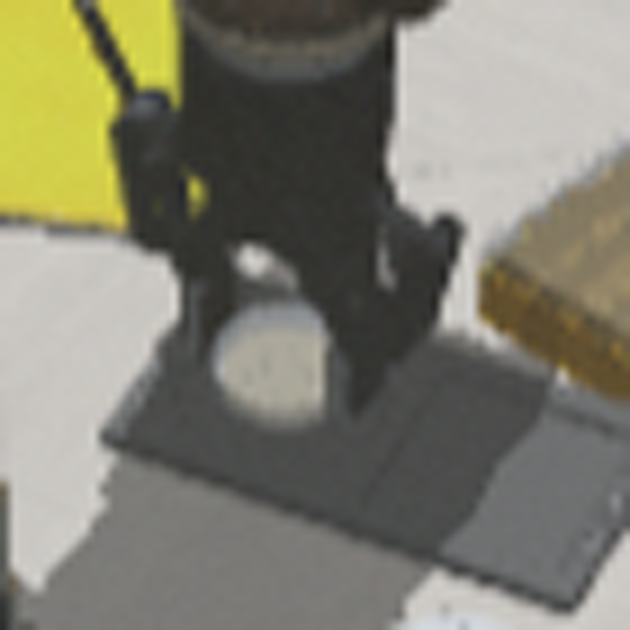

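{"op": "arm_command", "data": {"deltas": [0,0,0,-0.004,0,0,0,0,-0.0015,0,0,0,0,0,0,0.7,0,0,0,0,0.75,0,0,0,0,0.75,0,0,0,0,0.85,0,0,0.015,0,0.9,0,0,0.04,0,1,0,0,0.05,0,1,0,0,0.05,0,1,0,0,0,0]}}

```text
time: 23.72
tcp_pos: [675.0, 103.8, 163.9]
ee_rot: [-3.141, -0.008, -0.0]
contact_force: [0.6, -0.1, -0.6]
finger_gap: 0.998
```

Run:
```python
import ov
from ov import *
s=env.get_state();print(s["tcp_pos"],s["ee_rot"],s["contact_force"],s["finger_gap"])
b=get_image("side")
crop("side",b,280,150,110,100,7,"s15")
old=cv2.imread("pics/top2.png")[:,:,::-1]
ov.get_image=lambda c: old if c=="top" else b
sh=[circ(541,-54,31,72),circ(541,-54,31,58),circ(541,-54,28,0)]
ov.over(sh,dict(top=(300,190,50,50),side=(310,200,50,50)),"l1")
```

```text
[675.01318121 103.81841917 163.88252659] [-3.14121794e+00 -8.16726101e-03 -1.23117930e-04] [ 0.59633169 -0.09002402 -0.5756922 ] 0.9981515512925725
```

View pics/s15.png

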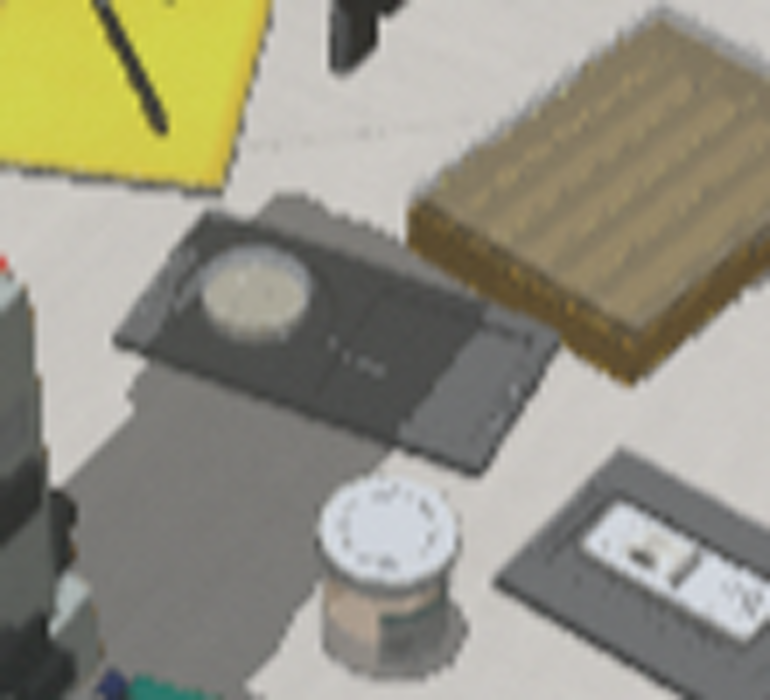

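View pics/l1.png

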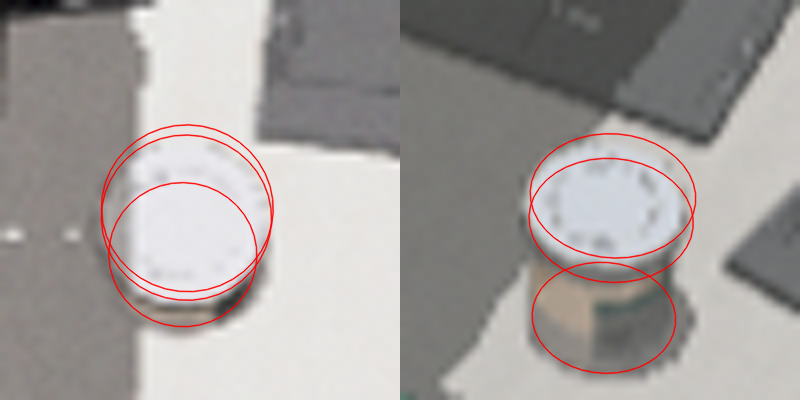

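Dish is in the round pocket. The large jar is at about (537,-53.5), and its lid matches the 62 mm size.

{"op": "arm_command", "data": {"deltas": [1,-0.0276,-0.0315,0,0,1,-0.0276,-0.0315,0,0,1,-0.0276,-0.0315,0,0,1,-0.0276,-0.0315,0,0,1,-0.0276,-0.0313,0,0,1,0,0,-0.04,0,1,0,0,-0.02,0,1,0,0,0,0]}}

```text
time: 24.78
tcp_pos: [534.3, -53.5, 96.7]
ee_rot: [-3.141, 0.004, -0.0]
contact_force: [-0.4, -0.6, 0.4]
finger_gap: 1.003
```

Run:
```python
import ov
from ov import *
b=get_image("side");s=env.get_state();print(s["tcp_pos"],s["ee_rot"],s["contact_force"],s["finger_gap"])
crop("side",b,290,170,100,90,8,"s16")
```

```text
[534.99349007 -53.56824764  97.77264677] [-3.14123685e+00  2.02154302e-03 -2.76115454e-04] [ 0.49010661 -0.27684375  0.752527  ] 1.0038327724876142
```

View pics/s16.png

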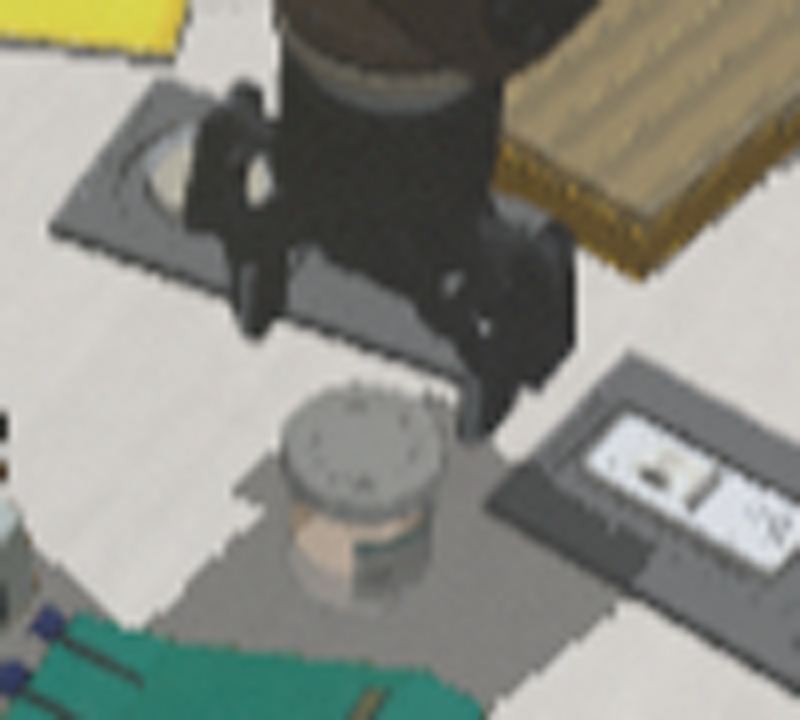

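{"op": "arm_command", "data": {"deltas": [1,0.001,0,-0.02,0,1,0,0,-0.015,0,1,0,0,-0.01,0,1,0,0,-0.008,0,1,0,0,0,0,1,0,0,0,0]}}

```text
time: 25.58
tcp_pos: [536.6, -53.7, 45.6]
ee_rot: [3.141, -0.0, -0.0]
contact_force: [-0.6, 0.1, 0.1]
finger_gap: 1.002
```

Run:
```python
import ov
from ov import *
b=get_image("side");s=env.get_state();print(s["tcp_pos"],s["ee_rot"],s["contact_force"],s["finger_gap"])
crop("side",b,300,190,75,70,9,"s17")
```

```text
[536.61803043 -53.66569014  45.69501498] [ 3.14136497e+00 -5.68372838e-04 -1.79105174e-04] [ 0.31912458 -0.55346141 -0.57005596] 0.9988103061683326
```

View pics/s17.png

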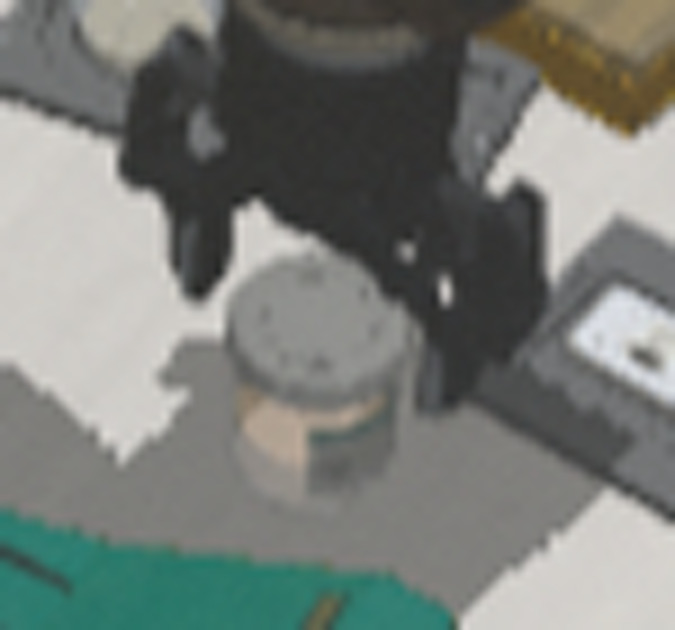

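{"op": "arm_command", "data": {"deltas": [0.9,0,0,0,0,0.85,0,0,0,0,0.8,0,0,0,0,0.77,0,0,0,0,0.74,0,0,0,0,0.7,0,0,0,0,0.5,0,0,0,0,0.3,0,0,0,0,0,0,0,0,0], "squeeze": 45}}

```text
time: 26.75
tcp_pos: [536.6, -53.6, 45.7]
ee_rot: [3.141, -0.001, -0.0]
contact_force: [-0.3, 1.4, 6.9]
finger_gap: 0.709
```

Run:
```python
import ov
from ov import *
b=get_image("side");s=env.get_state();print(s["tcp_pos"],s["ee_rot"],s["contact_force"],s["finger_gap"])
crop("side",b,300,190,75,70,9,"s18")
```

```text
[536.57199892 -53.63245006  45.72040439] [ 3.14139475e+00 -5.37383602e-04 -2.03932969e-04] [-0.68276221  0.36048653  5.01547408] 0.7039772654070187
```

View pics/s18.png

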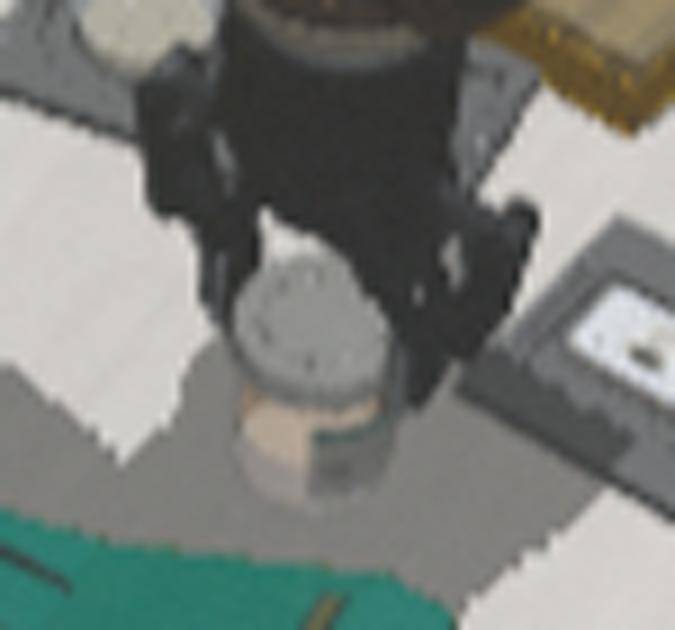

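{"op": "arm_command", "data": {"deltas": [0,0,0,0.015,0,0,0,0,0.025,0,0,0,0,0.02,0,0,0.0245,0.0112,0,0,0,0.0245,0.0112,0,0,0,0.0245,0.0112,0,0,0,0.0245,0.0112,0,0,0,0.0245,0.0112,0,0,0,0.0248,0.0112,0,0,0,0,0,0,0,0,0,0,0,0]}}

```text
time: 28.18
tcp_pos: [683.1, 13.5, 105.6]
ee_rot: [3.141, 0.001, -0.0]
contact_force: [-1.3, 0.6, -0.8]
finger_gap: 0.708
```

Run:
```python
import ov
from ov import *
b=get_image("side");s=env.get_state();print(s["tcp_pos"],s["ee_rot"],s["contact_force"],s["finger_gap"])
crop("side",b,290,140,90,80,8,"s19")
```

```text
[683.02979167  13.27640681 105.65130834] [ 3.14145549e+00  4.86476000e-04 -3.89315776e-04] [ 0.58320957 -0.56086669  0.62248862] 0.7072834663896017
```

View pics/s19.png

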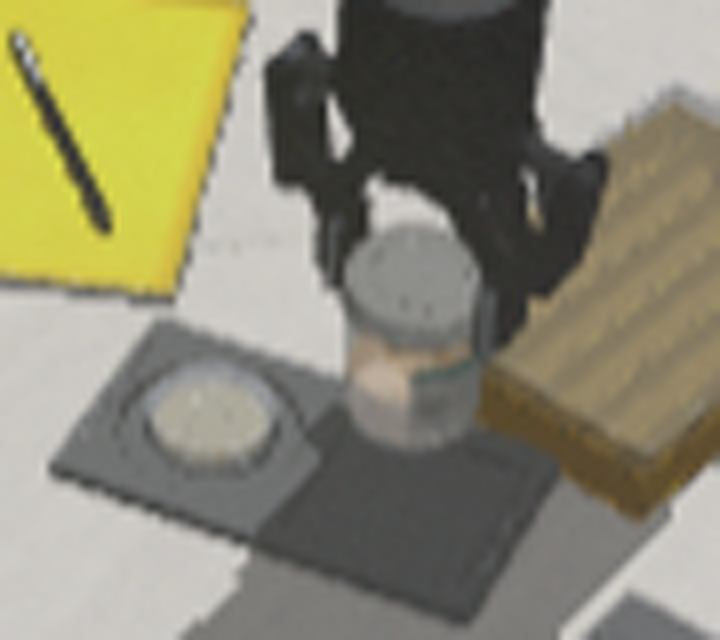

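Jar upright over the square pocket. I lower it.

{"op": "arm_command", "data": {"deltas": [0,0.0005,0,-0.025,0,0,0,0,-0.015,0,0,0,0,-0.01,0,0,0,0,-0.003,0,0,0,0,0,0,0,0,0,0,0]}}

```text
time: 28.98
tcp_pos: [684.5, 13.6, 52.9]
ee_rot: [3.141, -0.001, -0.0]
contact_force: [-0.1, -0.5, -1.3]
finger_gap: 0.709
```

{"op": "arm_command", "data": {"deltas": [0,0,0,-0.0025,0,0,0,0,-0.001,0,0,0,0,0,0,0,0,0,0,0]}}

```text
time: 29.48
tcp_pos: [684.2, 13.6, 48.8]
ee_rot: [3.142, 0.0, -0.0]
contact_force: [-1.1, 0.3, 0.4]
finger_gap: 0.71
```

{"op": "arm_command", "data": {"deltas": [0.76,0,0,0,0,0.85,0,0,0,0,0.95,0,0,0,0,1,0,0,0,0,1,0,0,0.02,0,1,0,0,0.04,0,1,0,0,0.05,0,1,0,-0.02,0.05,0,1,-0.02,-0.05,0,0,1,-0.02,-0.05,0,0,1,-0.02,-0.05,0,0,1,0,0,0,0]}}

```text
time: 30.98
tcp_pos: [623.1, -159.6, 210.5]
ee_rot: [3.141, -0.001, -0.004]
contact_force: [-0.3, 0.5, 0.1]
finger_gap: 1.002
```

Run:
```python
import ov
from ov import *
b=get_image("side");a=get_image("top");s=env.get_state();print(s["tcp_pos"],s["contact_force"],s["finger_gap"],s["time"])
crop("side",b,280,150,200,170,4,"s20");cv2.imwrite("pics/t20.png",a[:,:,::-1])
```

```text
[ 624.24373168 -156.7377372   210.08634037] [-0.37466704  0.56369573  0.02186392] 0.9981840436560416 31.075
```

View pics/s20.png

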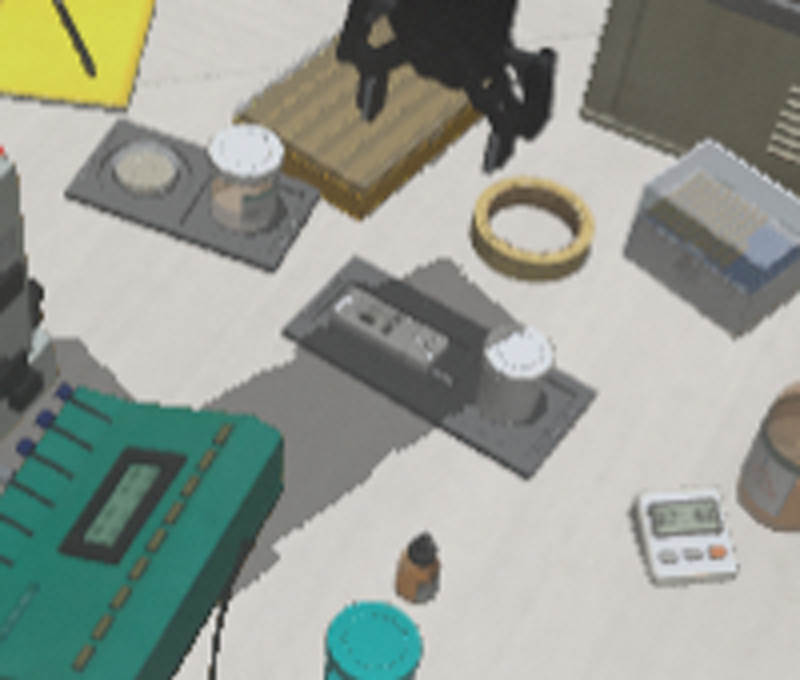

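View pics/t20.png

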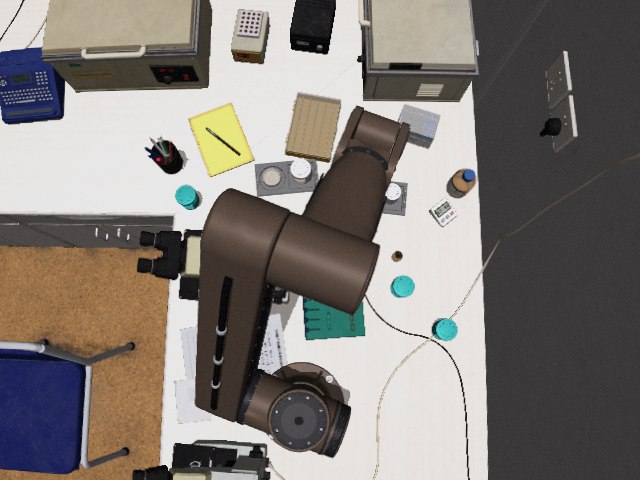

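Everything is in its place; now a numeric check by overlaying the pockets and the parts.

Run:
```python
import ov
from ov import *
sh=[box(629.8,-152.7,-.096,54,110,8,8)[0],box(619.7,-258.2,-.096,78,78,8,8)[0],circ(673.1,103,39,8),box(683.9,13.6,.12,78,78,8,8)[0],
 box(630,-153,-.096,35,90,3,19)[1],circ(620.5,-258,26.5,65),circ(620.5,-258,23.5,3),circ(674,103.6,27.5,17),circ(684,13.6,31,75),circ(684,13.6,28,3)]
over(sh,dict(side=(290,170,140,110)),"f1",k=5.7)
over(sh,dict(top=(250,150,70,50)),"f2",k=11)
for n in("timer_mid","dropper_mid"): print(n,spot_in("side",n)[:1],spot_in("top",n)[:1])
```

```text
timer_mid [{'centre': [451.0, 284.0], 'p': 0.81}] [{'centre': [442.6, 214.3], 'p': 0.95}]
dropper_mid [{'centre': [385.2, 292.1], 'p': 0.51}] []
```

View pics/f1.png

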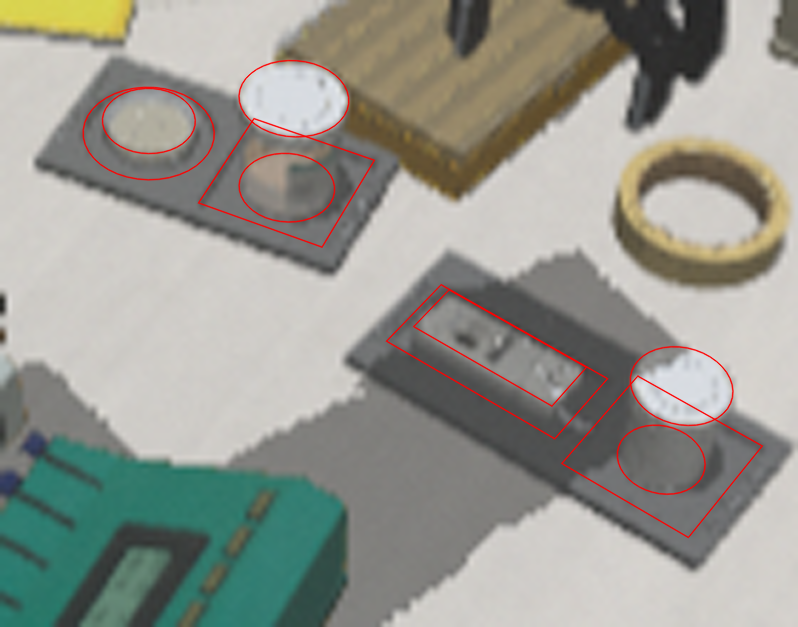

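View pics/f2.png

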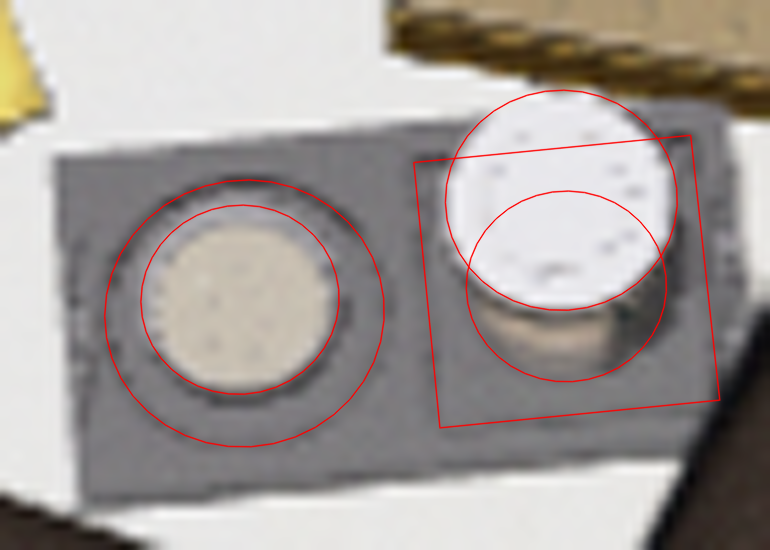

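Overlays match: all four parts sit inside their pockets and the jars stand upright. I hand in.

Run:
```python
from h import *
print(workorder.close_job())
```

```text
the job is handed in; nothing more can be done
None
```

Both kits are made up and the job is handed in at about 31 s on the robot's clock, well under the 96 s limit.

- **Smear kit:** the white slide mailer lies flat in the oblong pocket, and the smaller jar stands in that tray's square pocket.
- **Culture kit:** the petri dish lies flat in the round pocket, and the larger jar stands in that tray's square pocket.
- **Order:** I placed the mailer, then the small jar, the dish and the large jar, as the task lists them.

**Last checks:**
- **Position:** overlays of the pockets and parts put all four inside their pockets with both jars upright. The side camera showed both trays. The top camera confirmed only the culture tray, because the arm hid most of the smear tray from it.
- **Jar sizes:** the finger opening when gripping each lid matched the 53 mm and 62 mm lids.
- **Timer and dropper bottle:** both were found where they stood before, within a couple of pixels. The network missed the dropper in the last top picture, but it is visible there by eye and was found in the side picture.
- **Forces:** contact forces stayed under about 7 N in every reading. The gripper was open and well clear of everything at hand-in.

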